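# Find and release the latched mute key

### The arm

A 7-joint arm with a two-finger parallel gripper is mounted at the origin on the work surface. World frame = base frame: x ahead of the robot, y to its left, z up, the work surface at z = 0. Lengths are in m, angles in rad, forces in N, time in s.
With the tool pointing down it reaches from about 0.4 to 0.85 m from the base axis. Payload 4.5 kg.
Tool frame: the origin (TCP) lies midway between the tips of the shut fingers; the grasp point (between the pads) lies 19 mm behind it; z points along the fingers, y is the line along which they close (so a half turn about z gives the same grasp; the last joint's range is limited). The gripper opens to 88 mm and grips with 3 to 60 N. Pads are 18 mm wide; open, the fingers measure 123 mm over their backs; the gripper's body (75 mm by 187 mm) begins 45 mm behind the grasp point.
Start: joints at [1.293, 0.689, -0.195, 1.565, 0.157, 0.902, -0.215], TCP at [0.192, -0.595, 0.239] pointing down, gripper open.
Joint ranges: [-3.01, 3.01], [-0.46, 2.08], [-1.47, 1.51], [0.13, 2.56], [-1, 4.14], [0.04, 2.09], [-2.66, 2.66]. Speed limits (rad/s): [2.57, 2.57, 3.14, 3.14, 3.14, 3.14, 3.14].

### API

Orientations are given as a unit quaternion [x, y, z, w].
In Python, from plant import r gives the robot as it stands.
- The arm moves only by the tool carry_out, never from a script. Its argument "plan" is a list of rows, each an object with "rot": the turn, a rotation vector about the tool's x, y, z in rad, a list of three; "xyz": the shift along the tool's x, y, z in m, a list of three; "grip": the closure in counts, from 0 (fully open) to 255 (shut). In form: [{"rot": [wx, wy, wz], "xyz": [dx, dy, dz], "grip": grip}, ...]. A call has 1 to 8 rows; each row is the pose to reach, as a shift and turn from the pose commanded when the call began, along the tool's axes at that moment; what a row does not reach only later rows make up. A row lasts 1/12 s, in which the tool goes at most 41.7 mm and 7.16 degrees, less where a joint would pass 70% of its speed; a pose out of reach is approached as far as the arm can. A call with a gripper value outside its range is refused whole. The fingers move at their own pace and stop on an object; "squeeze" is the grip in N (left out, the last holds). Time passes only in rows, so rows that repeat a pose let the fingers close. It gives the time, the measured TCP pose, the force, the opening and the grip force at its end, in the units of the state.
- r.get_state(): the state, without advancing time (a new reading comes with each control period).
- r.snapshot(name): name is "scene" or "top" or "wrist"; returns the picture (420x560x3 uint8, red, green, blue); there is no depth.
- r.camera_params(name): a dict with "fx", "fy", "cx", "cy" (pixels), "position" and "attitude" of the camera in the world; the wrist camera has in their place "hand_eye" (4x4, takes a point from camera to tool coordinates, whose origin is the TCP and whose axes are the flange's). Camera axes: x right, y down, z forward; pixel columns grow to the right and rows downward; lengths in m; the calibration is good to about 2 mm. A picture is of the moment at which its call begins: read the wrist's pose just before it. camera_params takes no time and is no camera call.
- r.finish_job(): hands the job in; it is judged then, once.
The state is a dict: "clock": time; "q": joint angles; "qd": joint speeds; "joint_torque": joint torques, N m; "tool_pos": TCP position; "eef_rot": TCP orientation; "contact_force": force on the tool from outside, world axes, zero at the start; "moment": the same for the moment, N m; "opening": opening from 0.0 (shut) to 1.0 (fully open); "finger_force": force on a finger pad.
Only numpy, scipy, OpenCV 4.12 (cv2) and the standard library are available. Lean on these libraries where they do the work, as an engineer would, in place of code of your own. Each camera call takes 0.05 s, during which the arm holds its last target. There are 200 camera calls.

### The job

One of the four mute keys along the front of the white microphone mixer has been left latched down and silences its channel. With the fingers, tap all four keys lightly one after the other, from left to right as you face the mixer from the robot's side, without switching any of them; then press the latched key fully in and let go, so that it springs up and all four keys stand up. Do not switch the other keys, turn the knobs or disturb anything lying about.

Things in the scene. Friction and masses are not known exactly. Their poses are not given: they have to be found in the camera images.
- mixer: white desk-top microphone mixer with dark wooden ends, fixed to the table; 180 deep (x) by 300 wide (y), its flat top panel 56 above the table. Origin: centre of its underside on the table. Its own -x side is the front edge, turned roughly to the robot, with the key row along it; its +y end is the left end as the robot faces it.
- harmonica: pocket harmonica lying on the mixer's top panel at its right-hand end (seen from the robot), beside the fourth key: 100 long (its x), 26 wide, 20 high; origin centre of its underside. To be left alone.
- mallet: bowl mallet standing upright on its felt head on the table, left of the mixer: head 46 across and 50 high, handle to 132 above the table; origin centre of its foot. To be left alone.
- striker: suede-wrapped wooden striker lying on the table in front of the mixer (robot's side): 160 long along its y, 26 thick; origin on the table below its middle. To be left alone.
- fork: aluminium tuning fork lying on the table right of the mixer: 135 long along its x, 24 wide, 8 thick; origin on the table near its middle. To be left alone.
- bowl_big: brass singing bowl, 176 across the rim, 85 high, on the table far left; origin centre of its foot. To be left alone.
- bowl_small: small brass singing bowl, 104 across the rim, 50 high, on the table far right; origin centre of its foot. To be left alone.
- tape: roll of blue tape lying flat, 104 across, 48 high, on the table near the robot on the right; origin centre of its underside. To be left alone.
- key1: first (leftmost) mute key of the row as the robot faces it: grey square cap 20 by 20; origin at its centre in plan, 13 below its top face (level with the panel when up). Four identical keys, 48 apart along the mixer's y; in the mixer's frame at x -58, y 108, 60, 12 and -36. Each slides straight down 9 to a stop: top 13 above the panel when up, about 8.8 when latched, 4 at the stop.
- key2: second mute key of the row as the robot faces it: grey square cap 20 by 20; origin at its centre in plan, 13 below its top face (level with the panel when up). Same as key1. Push-push action of every key: an up key pushed 7 or more down (9.5 N) latches when let go; the latched key pushed in to the stop, about 4.7 farther (11.5 N), springs right up when let go; 2 farther is too little.
- key3: third mute key of the row as the robot faces it: grey square cap 20 by 20; origin at its centre in plan, 13 below its top face (level with the panel when up). Same as key1. Feel of every key: an up key gives way under a push of 3 to 8 N without switching (2.5 N to start it, then 1 N per mm); the latched one hardly moves under 6 N. A slow tap (20 mm/s or less) of 2 to 5 N switches nothing.
- key4: fourth (rightmost) mute key of the row as the robot faces it: grey square cap 20 by 20; origin at its centre in plan, 13 below its top face (level with the panel when up). Same as key1 in size and action.
- level1_mark (a point): outer end of the white pointer line on the black level knob of channel 1 (knob 22 across, top 74 above the table), which stands 50 behind key1 on the far side from the robot. Turns easily about the vertical. To be left alone.
- level2_mark (a point): outer end of the white pointer line on the black level knob of channel 2 (knob 22 across, top 74 above the table), which stands 50 behind key2 on the far side from the robot. Turns easily about the vertical. To be left alone.
- level3_mark (a point): outer end of the white pointer line on the black level knob of channel 3 (knob 22 across, top 74 above the table), which stands 50 behind key3 on the far side from the robot. Turns easily about the vertical. To be left alone.
- level4_mark (a point): outer end of the white pointer line on the black level knob of channel 4 (knob 22 across, top 74 above the table), which stands 50 behind key4 on the far side from the robot. Turns easily about the vertical. To be left alone.
- master_mark (a point): outer end of the white pointer line on the black master knob (34 across, top 80 above the table) at the mixer's right rear. To be left alone.

How it is judged:
By the outcome, as a careful person would: the job done as asked, in the order asked, and still so for the second after the job is handed in, with the robot touching nothing.
It also fails if it takes over 54 s, if anything falls off the work surface, if the arm or the gripper's body presses on something with over 40 N, if the wrist force passes 120 N, or if a joint passes its speed limit or range.

## Working session

There is one attempt and no reset: what is moved stays moved. The work goes in short steps, Python scripts to look and compute and a tool call to move; the robot and the scene stay as the last step left them, time stands still between calls to the robot, and variables do not carry over. Pictures are saved under pics/ and viewed, at most 10 in all, crops included, and the job is handed in when it is done.

Besides the shell and the picture viewer there is one more tool, called after "Request:" by a JSON object that holds its "api" and its "payload". carry_out: Moves the arm, as the interface text tells. Its arguments: {"type":"object","properties":{"plan":{"type":"array"},"squeeze":{"type":"number"}},"required":["plan"]}

```bash
mkdir -p pics; python3 - <<'E'
from plant import r
import cv2
s=r.get_state(); print({k:s[k] for k in ('clock','tool_pos','eef_rot','contact_force','opening')})
for n in ('scene','top'):
    cv2.imwrite(f'pics/{n}0.png',cv2.resize(r.snapshot(n)[:,:,::-1],(800,600),interpolation=cv2.INTER_CUBIC)); print(n,r.camera_params(n))
print(r.camera_params('wrist'))
E
```

```text
{'clock': 0.0, 'tool_pos': array([ 0.19148947, -0.59428695,  0.237901  ]), 'eef_rot': array([ 9.87866602e-01,  1.55302072e-01, -2.10614995e-04, -8.94157619e-04]), 'contact_force': array([0.24387535, 0.44871751, 0.14538918]), 'opening': 1.0030641511398424}
scene {'fx': 432.0328330937284, 'fy': 432.0328330937284, 'cx': 275.5007158376476, 'cy': 209.24301424350045, 'position': array([0.91663707, 0.71767959, 0.95881283]), 'attitude': array([ 0.25358897,  0.89874272, -0.34587205, -0.09125065])}
top {'fx': 493.2171001058846, 'fy': 493.2171001058846, 'cx': 271.50749704567335, 'cy': 210.08347029278167, 'position': array([0.36892341, 0.00632849, 1.484548  ]), 'attitude': array([-0.69562661,  0.716331  , -0.03363897,  0.04291771])}
{'fx': 365.92485956698357, 'fy': 365.92485956698357, 'cx': 280.6744706794001, 'cy': 210.492410705377, 'hand_eye': array([[-1.28871277e-03, -9.59891208e-01, -2.80369770e-01,
         7.14708043e-02],
       [ 9.99998808e-01, -1.47551113e-03,  4.55180764e-04,
         1.08323096e-03],
       [-8.50612730e-04, -2.80368850e-01,  9.59891965e-01,
        -1.45983824e-01],
       [ 0.00000000e+00,  0.00000000e+00,  0.00000000e+00,
         1.00000000e+00]])}
```

View pics/top0.png

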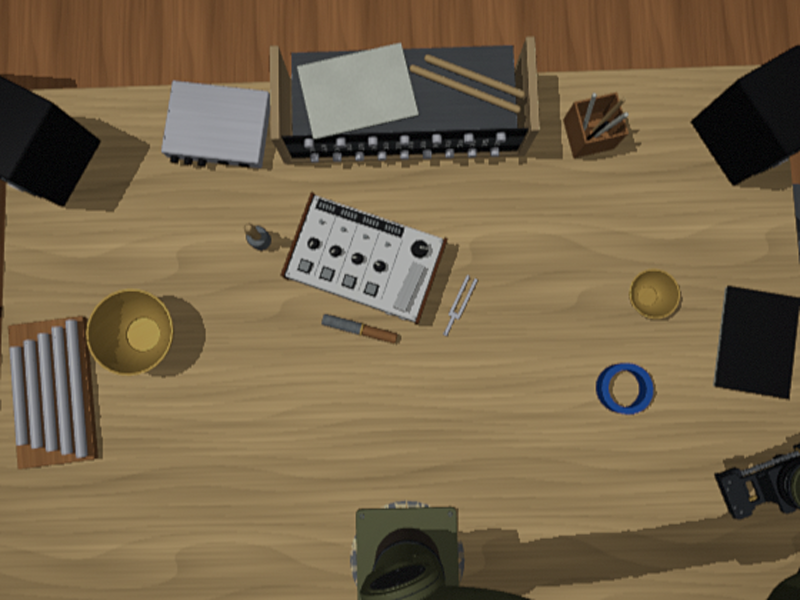

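View pics/scene0.png

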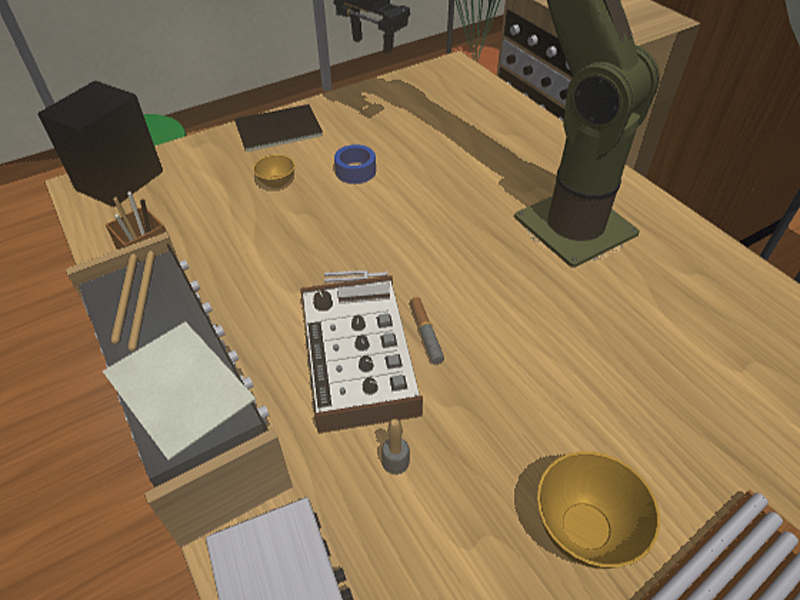

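The top view shows the mixer turned about -18°. The keys are near (305,266), (327,274), (349,281) and (371,289), and the panel corners near (285,277), (312,193), (446,238) and (417,323). The scene view agrees.

```bash
cat > h.py <<'E'
import numpy as np, cv2
from plant import r
from scipy.spatial.transform import Rotation as R
def cam(n,s=None):
    p=r.camera_params(n); K=np.array([[p['fx'],0,p['cx']],[0,p['fy'],p['cy']],[0,0,1]])
    if n!='wrist': return K,R.from_quat(p['attitude']).as_matrix(),p['position']
    T=np.eye(4); T[:3,:3]=R.from_quat(s['eef_rot']).as_matrix(); T[:3,3]=s['tool_pos']; T=T@p['hand_eye']
    return K,T[:3,:3],T[:3,3]
def ray(c,uv,z):
    K,Rm,t=c; d=Rm@np.linalg.solve(K,[*uv,1]); return t+d*(z-t[2])/d[2]
def proj(c,P):
    K,Rm,t=c; q=K@(Rm.T@(np.asarray(P)-t)); return q[:2]/q[2]
def fit(m,w): # 2d rigid: model->world
    m=np.array(m);w=np.array(w); a=m-m.mean(0); b=w-w.mean(0)
    th=np.arctan2((a[:,0]*b[:,1]-a[:,1]*b[:,0]).sum(),(a*b).sum()); c,s=np.cos(th),np.sin(th)
    t=w.mean(0)-np.array([[c,-s],[s,c]])@m.mean(0); return th,t,(np.array([[c,-s],[s,c]])@m.T).T+t-w
E
python3 - <<'E'
from h import *
c=cam('top')
k=[ray(c,np.array(p)*.7,.069)[:2] for p in [(305,266),(327,274),(349,281),(371,289)]]
o=[ray(c,np.array(p)*.7,.056)[:2] for p in [(285,277),(312,193),(446,238),(417,323)]]
m=[(-.058,y) for y in (.108,.06,.012,-.036)]+[(-.09,.15),(.09,.15),(.09,-.15),(-.09,-.15)]
th,t,e=fit(m,k+o); print(np.array(k),th,t,(e*1e3).round(1))
s=r.get_state(); print(R.from_quat(s['eef_rot']).as_matrix().round(3))
c,sn=np.cos(th),np.sin(th); M=np.array([[c,-sn],[sn,c]])
for x,y in m[:4]: print(M@[x,y]+t)
E
```

```text
[[0.59802783 0.18933582]
 [0.58021049 0.14483413]
 [0.56449956 0.10043755]
 [0.54679685 0.05623094]] -0.3586155780523049 [0.61415788 0.06822643] [[-0.3  0.4]
 [ 0.7 -0.1]
 [-0.4 -0.6]
 [ 0.4 -1.4]
 [ 3.9  7.8]
 [-1.9  3.1]
 [-3.6 -3.5]
 [ 1.2 -5.7]]
[[ 0.952  0.307 -0.001]
 [ 0.307 -0.952  0.002]
 [-0.    -0.002 -1.   ]]
[0.59775328 0.18971259]
[0.58090632 0.14476618]
[0.56405937 0.09981977]
[0.54721241 0.05487335]
```

Request:
{"api": "carry_out", "payload": {"plan": [{"rot": [0, 0, 0.03], "xyz": [0.026, -0.025, 0], "grip": 255}, {"rot": [0, 0, 0.06], "xyz": [0.052, -0.05, 0], "grip": 255}, {"rot": [0, 0, 0.09], "xyz": [0.078, -0.075, 0], "grip": 255}, {"rot": [0, 0, 0.12], "xyz": [0.104, -0.1, 0], "grip": 255}, {"rot": [0, 0, 0.15], "xyz": [0.13, -0.125, 0], "grip": 255}, {"rot": [0, 0, 0.18], "xyz": [0.156, -0.15, 0], "grip": 255}, {"rot": [0, 0, 0.21], "xyz": [0.182, -0.175, 0], "grip": 255}, {"rot": [0, 0, 0.24], "xyz": [0.208, -0.2, 0], "grip": 255}]}}

```text
clock: 0.77
tool_pos: [0.3287, -0.339, 0.2386]
eef_rot: [0.999, 0.035, -0.0, -0.0]
contact_force: [1.5, 0.3, -0.1]
opening: 0.415
finger_force: 0.0
```

Request:
{"api": "carry_out", "payload": {"plan": [{"rot": [0, 0, 0.03], "xyz": [0.02, -0.0314, 0], "grip": 255}, {"rot": [0, 0, 0.06], "xyz": [0.04, -0.063, 0], "grip": 255}, {"rot": [0, 0, 0.09], "xyz": [0.06, -0.094, 0], "grip": 255}, {"rot": [0, 0, 0.12], "xyz": [0.08, -0.126, 0], "grip": 255}, {"rot": [0, 0, 0.15], "xyz": [0.1, -0.157, 0], "grip": 255}, {"rot": [0, 0, 0.18], "xyz": [0.12, -0.188, 0], "grip": 255}, {"rot": [0, 0, 0.215], "xyz": [0.14, -0.22, 0], "grip": 255}]}}

```text
clock: 1.35
tool_pos: [0.4526, -0.1096, 0.2386]
eef_rot: [0.997, -0.072, -0.0, 0.0]
contact_force: [0.4, -0.9, 0.6]
opening: 0.007
finger_force: 0.0
```

Request:
{"api": "carry_out", "payload": {"plan": [{"rot": [0, 0, 0.03], "xyz": [0.013, -0.035, 0], "grip": 255}, {"rot": [0, 0, 0.06], "xyz": [0.026, -0.07, 0], "grip": 255}, {"rot": [0, 0, 0.09], "xyz": [0.039, -0.105, 0], "grip": 255}, {"rot": [0, 0, 0.12], "xyz": [0.052, -0.14, 0], "grip": 255}, {"rot": [0, 0, 0.15], "xyz": [0.065, -0.175, 0], "grip": 255}, {"rot": [0, 0, 0.18], "xyz": [0.078, -0.21, 0], "grip": 255}, {"rot": [0, 0, 0.216], "xyz": [0.0895, -0.245, 0], "grip": 255}, {"rot": [0, 0, 0.216], "xyz": [0.0895, -0.245, 0], "grip": 255}]}}

```text
clock: 2.02
tool_pos: [0.5779, 0.1287, 0.2381]
eef_rot: [0.985, -0.174, 0.001, -0.003]
contact_force: [-0.0, 1.2, 0.5]
opening: 0.007
finger_force: 0.0
```

```bash
python3 - <<'E'
from h import *
import json
s=r.get_state(); im=r.snapshot('wrist')[:,:,::-1]; cv2.imwrite('pics/w1raw.png',im); cv2.imwrite('pics/w1.png',cv2.resize(im,(800,600),interpolation=cv2.INTER_CUBIC))
json.dump({k:np.array(s[k]).tolist() for k in s},open('s1.json','w'))
print(s['clock'],s['tool_pos'],s['eef_rot'],s['q'],s['contact_force'],s['qd'])
M=R.from_euler('z',-.3586).as_matrix()
for y in (.108,.06,.012,-.036): print(proj(cam('wrist',s),M@[-.058,y,.069]+[.61416,.06823,0])/.7)
E
```

```text
2.0167 [0.57785534 0.12870802 0.23806557] [ 9.84779156e-01 -1.73774837e-01  6.86073149e-04 -3.44215450e-03] [-0.35066639  0.64282296  0.09772627  1.68296482 -0.08811952  0.81581665
 -2.1322675 ] [-0.03678154  1.22051535  0.51234268] [ 0.06522429 -0.03563792  0.04676904  0.10913648  0.04117497 -0.00573579
  0.08979072]
[296.98122766 273.7914747 ]
[374.47794241 274.50446854]
[452.05856718 275.21823438]
[529.72323834 275.93277347]
```

View pics/w1.png

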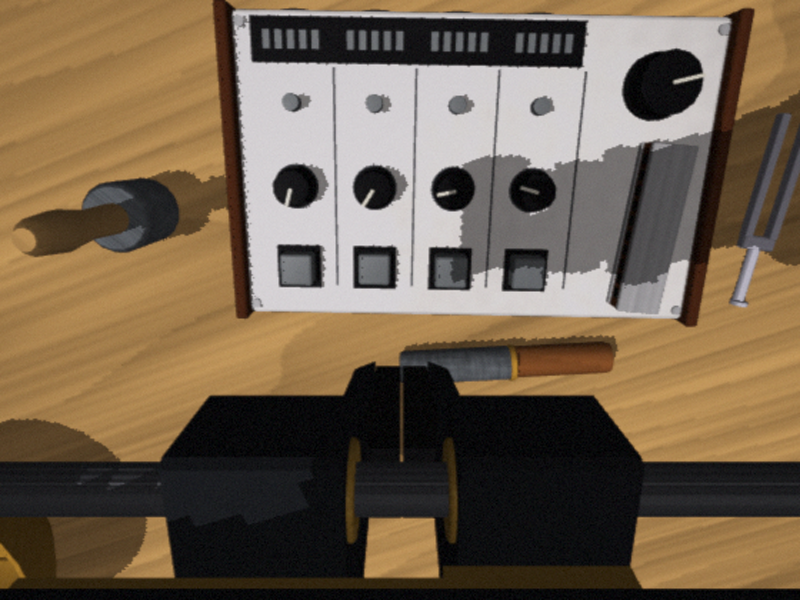

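Wrist view: the keys are near (300,266), (375,267), (450,268) and (525,269). The mallet is well clear on the left. I'll enlarge the key row.

```bash
python3 - <<'E'
from h import *
im=cv2.imread('pics/w1raw.png')[160:215,180:400]
g=cv2.convertScaleAbs(im,alpha=1.3,beta=25)
cv2.imwrite('pics/w1c.png',cv2.resize(g,(792,198),interpolation=cv2.INTER_CUBIC))
s=r.get_state(); im=r.snapshot('wrist')[:,:,::-1]; print(s['clock'],s['tool_pos'],s['eef_rot'],s['qd'])
cv2.imwrite('pics/w2raw.png',im)
import json; json.dump({k:np.array(s[k]).tolist() for k in s},open('s2.json','w'))
a=cv2.resize(cv2.convertScaleAbs(im[160:215,180:290],alpha=1.3,beta=25),(770,290),interpolation=cv2.INTER_CUBIC,)
b=cv2.resize(cv2.convertScaleAbs(im[160:215,285:395],alpha=1.3,beta=25),(770,290),interpolation=cv2.INTER_CUBIC)
cv2.imwrite('pics/w2c.png',np.vstack([a,b]))
E
```

```text
2.0667 [0.57633429 0.12404473 0.23789141] [ 9.84597732e-01 -1.74829841e-01 -1.30223432e-04 -1.34772043e-03] [ 0.0615567  -0.0273813   0.06373064  0.0792042   0.03080974  0.00396923
  0.02556699]
```

View pics/w2c.png

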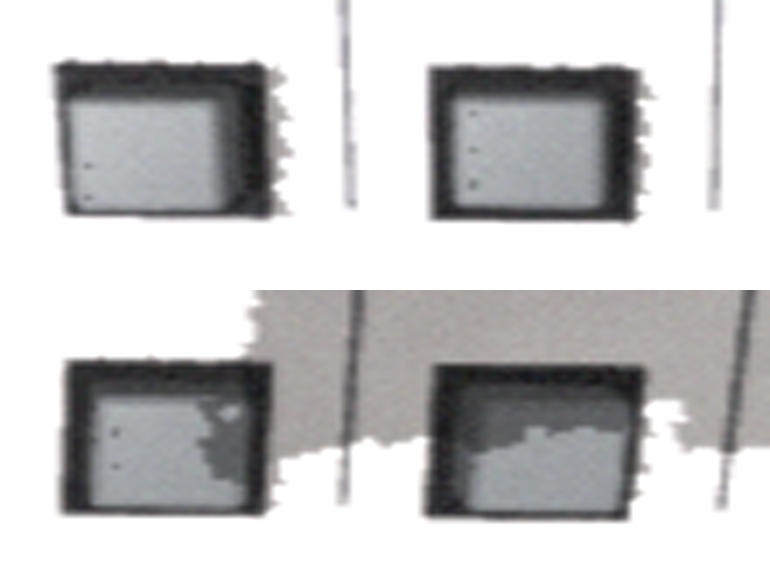

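Cap tops in raw pixels are about (200.4,189.2), (255.7,188.7), (309.3,190.5) and (362.9,190.6). Key 2 shows the most even rim: top gap 30 against about 36, bottom gap 12 against 7. So it looks like the lower, latched one. The taps will confirm it.

```bash
python3 - <<'E'
from h import *
import json
s=json.load(open('s2.json')); c=cam('wrist',s)
k=[ray(c,p,z)[:2] for p,z in [((200.4,189.2),.069),((255.7,188.7),.0648),((309.3,190.5),.069),((362.9,190.6),.069)]]
m=[(-.058,y) for y in (.108,.06,.012,-.036)]
th,t,e=fit(m,k); print(np.round(k,4),th,t,(e*1e3).round(1)); print((np.array(k)-e*-1).round(4))
s=r.get_state(); print(s['tool_pos'],s['eef_rot'],s['contact_force'],s['clock'])
E
```

```text
[[0.6004 0.1895]
 [0.5832 0.1442]
 [0.5661 0.0998]
 [0.5497 0.0555]] -0.36170245531727513 [0.61634571 0.06808087] [[-0.   0.1]
 [ 0.2  0.5]
 [ 0.2  0. ]
 [-0.4 -0.6]]
[[0.6003 0.1896]
 [0.5833 0.1447]
 [0.5663 0.0998]
 [0.5494 0.0549]]
[0.57548741 0.12031647 0.23792244] [ 9.84260910e-01 -1.76720571e-01 -5.36482984e-04  1.10268035e-04] [-0.16739392 -0.82977369 -0.00998486] 2.1167
```

Request:
{"api": "carry_out", "payload": {"plan": [{"rot": [0, 0, 0.005], "xyz": [-0.001, -0.035, 0.02], "grip": 255}, {"rot": [0, 0, 0.005], "xyz": [-0.002, -0.07, 0.05], "grip": 255}, {"rot": [0, 0, 0.005], "xyz": [-0.002, -0.073, 0.085], "grip": 255}, {"rot": [0, 0, 0.005], "xyz": [-0.002, -0.073, 0.115], "grip": 255}, {"rot": [0, 0, 0.005], "xyz": [-0.002, -0.073, 0.14], "grip": 255}, {"rot": [0, 0, 0.005], "xyz": [-0.002, -0.073, 0.155], "grip": 255}, {"rot": [0, 0, 0.005], "xyz": [-0.002, -0.073, 0.158], "grip": 255}, {"rot": [0, 0, 0.005], "xyz": [-0.002, -0.073, 0.158], "grip": 255}]}}

```text
clock: 2.78
tool_pos: [0.5987, 0.1853, 0.0799]
eef_rot: [0.983, -0.182, -0.001, 0.001]
contact_force: [-0.0, -0.7, 1.0]
opening: 0.003
finger_force: 0.0
```

Request:
{"api": "carry_out", "payload": {"plan": [{"rot": [0, 0, 0], "xyz": [0, 0, 0], "grip": 255}, {"rot": [0, 0, 0], "xyz": [0, 0, 0.001], "grip": 255}, {"rot": [0, 0, 0], "xyz": [0, 0, 0.002], "grip": 255}, {"rot": [0, 0, 0], "xyz": [0, 0, 0.003], "grip": 255}, {"rot": [0, 0, 0], "xyz": [0, 0, 0.004], "grip": 255}, {"rot": [0, 0, 0], "xyz": [0, 0, 0.005], "grip": 255}]}}

```text
clock: 3.28
tool_pos: [0.5997, 0.1876, 0.076]
eef_rot: [0.983, -0.181, 0.0, -0.0]
contact_force: [0.1, -0.0, -0.1]
opening: 0.007
finger_force: 0.0
```

```bash
python3 - <<'E'
from h import *
s=r.get_state(); print(s['clock'],s['tool_pos'],s['eef_rot'],s['contact_force'],s['qd'].round(3))
im=r.snapshot('wrist')[:,:,::-1]
cv2.imwrite('pics/w3.png',cv2.resize(im,(800,600),interpolation=cv2.INTER_CUBIC))
E
```

```text
3.2833 [0.59974581 0.1876187  0.07603352] [ 9.83475791e-01 -1.81039386e-01  3.00052009e-04 -1.37316861e-04] [ 0.09331803 -0.01236663 -0.11417547] [ 0.003  0.024 -0.002  0.005 -0.002 -0.022  0.001]
```

View pics/w3.png

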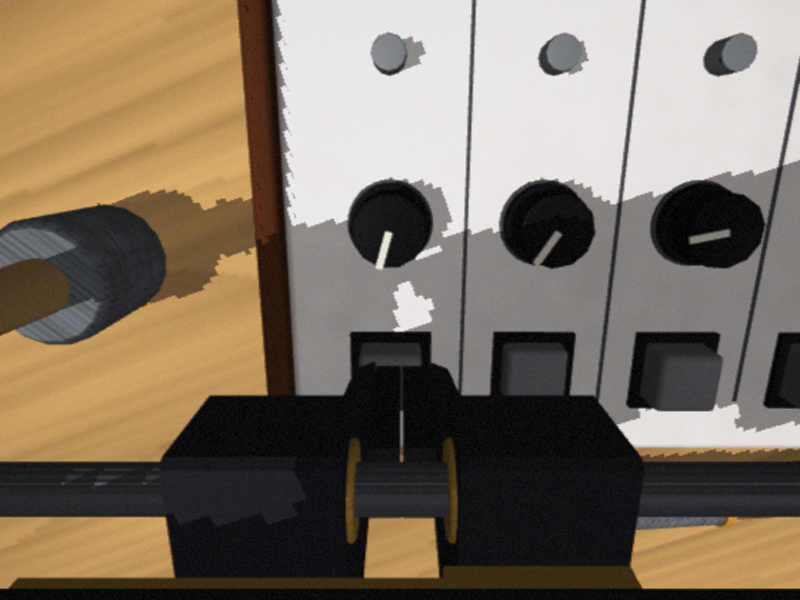

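Key 1's cap sits about 3 mm left of the fingers and slightly behind them. Key 2 is visibly lower than key 3. I'll correct the position and descend slowly.

Request:
{"api": "carry_out", "payload": {"plan": [{"rot": [0, 0, 0], "xyz": [0.001, -0.001, 0], "grip": 255}, {"rot": [0, 0, 0], "xyz": [0.002, -0.0025, 0.001], "grip": 255}, {"rot": [0, 0, 0], "xyz": [0.002, -0.0025, 0.002], "grip": 255}, {"rot": [0, 0, 0], "xyz": [0.002, -0.0025, 0.003], "grip": 255}, {"rot": [0, 0, 0], "xyz": [0.002, -0.0025, 0.004], "grip": 255}, {"rot": [0, 0, 0], "xyz": [0.002, -0.0025, 0.005], "grip": 255}, {"rot": [0, 0, 0], "xyz": [0.002, -0.0025, 0.006], "grip": 255}, {"rot": [0, 0, 0], "xyz": [0.002, -0.0025, 0.006], "grip": 255}]}}

```text
clock: 4.0
tool_pos: [0.6023, 0.1891, 0.0696]
eef_rot: [0.983, -0.181, -0.0, 0.0]
contact_force: [-0.3, -0.1, 0.6]
opening: 0.004
finger_force: 0.0
```

Request:
{"api": "carry_out", "payload": {"plan": [{"rot": [0, 0, 0], "xyz": [0, 0, 0.0005], "grip": 255}, {"rot": [0, 0, 0], "xyz": [0, 0, 0.001], "grip": 255}, {"rot": [0, 0, 0], "xyz": [0, 0, 0.001], "grip": 255}, {"rot": [0, 0, 0], "xyz": [0, 0, 0.001], "grip": 255}]}}

```text
clock: 4.33
tool_pos: [0.6023, 0.1891, 0.0689]
eef_rot: [0.983, -0.181, 0.0, 0.0]
contact_force: [-0.7, -0.9, 2.5]
opening: 0.002
finger_force: 1.5
```

Request:
{"api": "carry_out", "payload": {"plan": [{"rot": [0, 0, 0], "xyz": [0, 0, 0.0005], "grip": 255}, {"rot": [0, 0, 0], "xyz": [0, 0, 0.001], "grip": 255}, {"rot": [0, 0, 0], "xyz": [0, 0, 0.0012], "grip": 255}, {"rot": [0, 0, 0], "xyz": [0, 0, 0.0012], "grip": 255}]}}

```text
clock: 4.67
tool_pos: [0.6024, 0.1891, 0.0676]
eef_rot: [0.983, -0.181, 0.0, 0.0]
contact_force: [-1.1, -1.2, 5.1]
opening: 0.005
finger_force: 2.1
```

Request:
{"api": "carry_out", "payload": {"plan": [{"rot": [0, 0, 0], "xyz": [0, 0, -0.002], "grip": 255}, {"rot": [0, 0, 0], "xyz": [0, 0, -0.006], "grip": 255}, {"rot": [0, 0, 0], "xyz": [0, 0, -0.014], "grip": 255}, {"rot": [0, 0, 0], "xyz": [0, 0.02, -0.015], "grip": 255}, {"rot": [0, 0, 0], "xyz": [0, 0.04, -0.015], "grip": 255}, {"rot": [0, 0, 0], "xyz": [0, 0.048, -0.012], "grip": 255}, {"rot": [0, 0, 0], "xyz": [0, 0.048, -0.007], "grip": 255}, {"rot": [0, 0, 0], "xyz": [0, 0.048, -0.004], "grip": 255}]}}

```text
clock: 5.33
tool_pos: [0.5854, 0.1447, 0.0711]
eef_rot: [0.983, -0.181, -0.0, -0.0]
contact_force: [-1.2, -0.3, -0.6]
opening: 0.006
finger_force: 0.0
```

```bash
python3 - <<'E'
from h import *
s=r.get_state(); print(s['clock'],s['tool_pos'],s['eef_rot'],s['contact_force'],s['qd'].round(3))
im=r.snapshot('wrist')[:,:,::-1]
cv2.imwrite('pics/w4.png',cv2.resize(im,(800,600),interpolation=cv2.INTER_CUBIC))
E
```

```text
5.3333 [0.58537193 0.14467863 0.07109856] [ 9.83419546e-01 -1.81344730e-01 -4.28031364e-05 -2.88636868e-04] [-1.23506799 -0.26577796 -0.6415476 ] [-0.013  0.065 -0.029 -0.01  -0.006 -0.061  0.002]
```

View pics/w4.png

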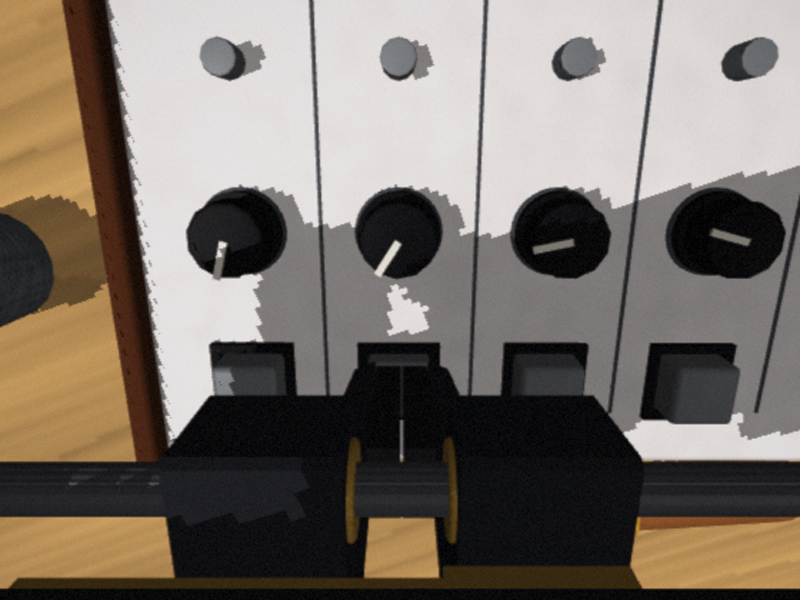

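The fingers are centred over key 2, key 1 stands up, and the knobs are unmoved.

Request:
{"api": "carry_out", "payload": {"plan": [{"rot": [0, 0, 0], "xyz": [0, 0, 0.001], "grip": 255}, {"rot": [0, 0, 0], "xyz": [0, 0, 0.002], "grip": 255}, {"rot": [0, 0, 0], "xyz": [0, 0, 0.003], "grip": 255}, {"rot": [0, 0, 0], "xyz": [0, 0, 0.004], "grip": 255}, {"rot": [0, 0, 0], "xyz": [0, 0, 0.005], "grip": 255}, {"rot": [0, 0, 0], "xyz": [0, 0, 0.0055], "grip": 255}, {"rot": [0, 0, 0], "xyz": [0, 0, 0.0055], "grip": 255}]}}

```text
clock: 5.97
tool_pos: [0.5852, 0.1443, 0.0659]
eef_rot: [0.983, -0.181, -0.0, 0.0]
contact_force: [-0.1, -0.2, 0.3]
opening: 0.008
finger_force: 0.0
```

Request:
{"api": "carry_out", "payload": {"plan": [{"rot": [0, 0, 0], "xyz": [0, 0, 0.0004], "grip": 255}, {"rot": [0, 0, 0], "xyz": [0, 0, 0.0006], "grip": 255}, {"rot": [0, 0, 0], "xyz": [0, 0, 0.0006], "grip": 255}]}}

```text
clock: 6.22
tool_pos: [0.5852, 0.1443, 0.0654]
eef_rot: [0.983, -0.181, 0.0, 0.0]
contact_force: [0.6, -0.6, -0.0]
opening: 0.002
finger_force: 0.0
```

Already 3.6 mm below the height of an up key with no contact, so key 2 is the latched one. I'll creep on.

Request:
{"api": "carry_out", "payload": {"plan": [{"rot": [0, 0, 0], "xyz": [0, 0, 0.0003], "grip": 255}, {"rot": [0, 0, 0], "xyz": [0, 0, 0.0006], "grip": 255}, {"rot": [0, 0, 0], "xyz": [0, 0, 0.0006], "grip": 255}]}}

```text
clock: 6.47
tool_pos: [0.5853, 0.1443, 0.0652]
eef_rot: [0.983, -0.181, 0.0, -0.0]
contact_force: [-1.9, -0.1, 4.1]
opening: 0.004
finger_force: 1.8
```

Request:
{"api": "carry_out", "payload": {"plan": [{"rot": [0, 0, 0], "xyz": [0, 0, -0.004], "grip": 255}, {"rot": [0, 0, 0], "xyz": [0, 0, -0.014], "grip": 255}, {"rot": [0, 0, 0], "xyz": [0, 0, -0.018], "grip": 255}, {"rot": [0, 0, 0], "xyz": [0, 0.02, -0.018], "grip": 255}, {"rot": [0, 0, 0], "xyz": [0, 0.04, -0.018], "grip": 255}, {"rot": [0, 0, 0], "xyz": [0, 0.048, -0.015], "grip": 255}, {"rot": [0, 0, 0], "xyz": [0, 0.048, -0.01], "grip": 255}, {"rot": [0, 0, 0], "xyz": [0, 0.048, -0.008], "grip": 255}]}}

```text
clock: 7.13
tool_pos: [0.5683, 0.0998, 0.0724]
eef_rot: [0.983, -0.181, -0.0, -0.0]
contact_force: [0.7, 0.4, 0.1]
opening: 0.003
finger_force: 0.0
```

Request:
{"api": "carry_out", "payload": {"plan": [{"rot": [0, 0, 0], "xyz": [0, 0, 0.0005], "grip": 255}, {"rot": [0, 0, 0], "xyz": [0, 0, 0.001], "grip": 255}, {"rot": [0, 0, 0], "xyz": [0, 0, 0.002], "grip": 255}, {"rot": [0, 0, 0], "xyz": [0, 0, 0.003], "grip": 255}, {"rot": [0, 0, 0], "xyz": [0, 0, 0.0038], "grip": 255}, {"rot": [0, 0, 0], "xyz": [0, 0, 0.0038], "grip": 255}]}}

```text
clock: 7.63
tool_pos: [0.5684, 0.1003, 0.0691]
eef_rot: [0.984, -0.181, 0.0, -0.0]
contact_force: [0.3, 1.0, 3.0]
opening: 0.003
finger_force: 1.3
```

Request:
{"api": "carry_out", "payload": {"plan": [{"rot": [0, 0, 0], "xyz": [0, 0, 0.0005], "grip": 255}, {"rot": [0, 0, 0], "xyz": [0, 0, 0.001], "grip": 255}, {"rot": [0, 0, 0], "xyz": [0, 0, 0.001], "grip": 255}]}}

```text
clock: 7.88
tool_pos: [0.5684, 0.1002, 0.0682]
eef_rot: [0.984, -0.181, 0.0, -0.001]
contact_force: [0.3, 2.7, 3.2]
opening: 0.007
finger_force: 1.8
```

Request:
{"api": "carry_out", "payload": {"plan": [{"rot": [0, 0, 0], "xyz": [0, 0, -0.003], "grip": 255}, {"rot": [0, 0, 0], "xyz": [0, 0, -0.01], "grip": 255}, {"rot": [0, 0, 0], "xyz": [0, 0, -0.015], "grip": 255}, {"rot": [0, 0, 0], "xyz": [0, 0.02, -0.015], "grip": 255}, {"rot": [0, 0, 0], "xyz": [0, 0.04, -0.015], "grip": 255}, {"rot": [0, 0, 0], "xyz": [0, 0.048, -0.012], "grip": 255}, {"rot": [0, 0, 0], "xyz": [0, 0.048, -0.007], "grip": 255}, {"rot": [0, 0, 0], "xyz": [0, 0.048, -0.005], "grip": 255}]}}

```text
clock: 8.55
tool_pos: [0.551, 0.0546, 0.0725]
eef_rot: [0.983, -0.182, -0.0, -0.0]
contact_force: [0.8, 0.3, -0.1]
opening: 0.007
finger_force: 0.0
```

Request:
{"api": "carry_out", "payload": {"plan": [{"rot": [0, 0, 0], "xyz": [0, 0, 0.0005], "grip": 255}, {"rot": [0, 0, 0], "xyz": [0, 0, 0.001], "grip": 255}, {"rot": [0, 0, 0], "xyz": [0, 0, 0.002], "grip": 255}, {"rot": [0, 0, 0], "xyz": [0, 0, 0.003], "grip": 255}, {"rot": [0, 0, 0], "xyz": [0, 0, 0.0038], "grip": 255}, {"rot": [0, 0, 0], "xyz": [0, 0, 0.0038], "grip": 255}]}}

```text
clock: 9.05
tool_pos: [0.5512, 0.0553, 0.0693]
eef_rot: [0.984, -0.181, 0.0, -0.0]
contact_force: [-0.1, 0.9, 2.8]
opening: 0.005
finger_force: 1.2
```

Request:
{"api": "carry_out", "payload": {"plan": [{"rot": [0, 0, 0], "xyz": [0, 0, 0.0005], "grip": 255}, {"rot": [0, 0, 0], "xyz": [0, 0, 0.001], "grip": 255}, {"rot": [0, 0, 0], "xyz": [0, 0, 0.001], "grip": 255}]}}

```text
clock: 9.3
tool_pos: [0.5512, 0.0553, 0.0684]
eef_rot: [0.984, -0.181, 0.0, -0.0]
contact_force: [0.6, 3.2, 3.3]
opening: 0.005
finger_force: 1.7
```

Request:
{"api": "carry_out", "payload": {"plan": [{"rot": [0, 0, 0], "xyz": [0, 0, -0.003], "grip": 255}, {"rot": [0, 0, 0], "xyz": [0, 0, -0.01], "grip": 255}, {"rot": [0, 0, 0], "xyz": [0, 0, -0.02], "grip": 255}, {"rot": [0, 0, 0], "xyz": [0, -0.025, -0.02], "grip": 255}, {"rot": [0, 0, 0], "xyz": [0, -0.05, -0.02], "grip": 255}, {"rot": [0, 0, 0], "xyz": [0, -0.075, -0.02], "grip": 255}, {"rot": [0, 0, 0], "xyz": [0, -0.096, -0.02], "grip": 255}, {"rot": [0, 0, 0], "xyz": [0, -0.096, -0.018], "grip": 255}]}}

```text
clock: 9.97
tool_pos: [0.5871, 0.1505, 0.0874]
eef_rot: [0.984, -0.178, 0.002, -0.003]
contact_force: [0.1, 0.6, 0.3]
opening: 0.004
finger_force: 0.0
```

```bash
python3 - <<'E'
from h import *
im=r.snapshot('wrist')[:,:,::-1]
s=r.get_state(); print(s['clock'],s['tool_pos'],s['contact_force'],s['qd'].round(3))
cv2.imwrite('pics/w5.png',cv2.resize(im,(800,600),interpolation=cv2.INTER_CUBIC))
E
```

```text
10.0167 [0.58572608 0.14710384 0.08664891] [-0.08486499 -0.5703739  -0.42939681] [ 0.041 -0.006  0.046  0.062  0.014  0.006  0.007]
```

View pics/w5.png

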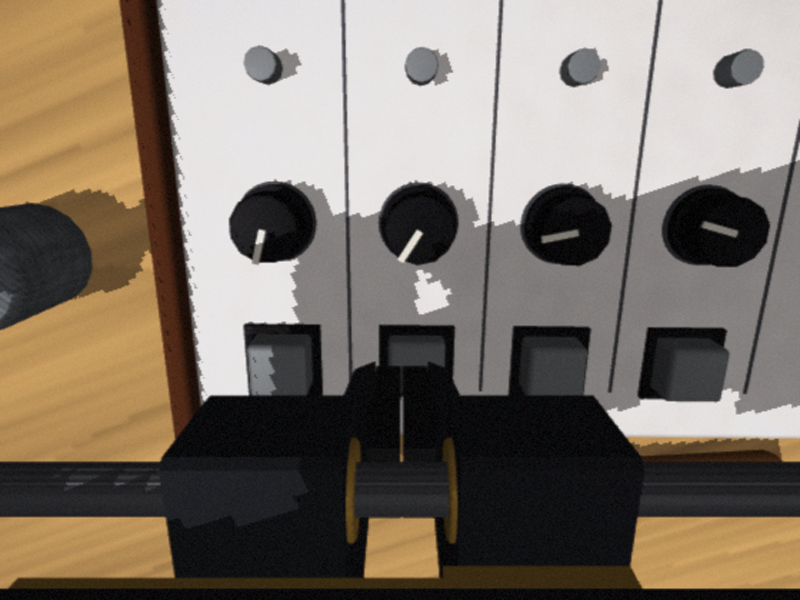

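Keys 1, 3 and 4 are up, key 2 is low, and the pointers are unchanged. Now I'll press key 2 to its stop.

Request:
{"api": "carry_out", "payload": {"plan": [{"rot": [0, 0, 0], "xyz": [0, 0, 0], "grip": 255}, {"rot": [0, 0, 0], "xyz": [0, 0, 0.006], "grip": 255}, {"rot": [0, 0, 0], "xyz": [0, 0, 0.012], "grip": 255}, {"rot": [0, 0, 0], "xyz": [0, 0, 0.016], "grip": 255}, {"rot": [0, 0, 0], "xyz": [0, 0, 0.018], "grip": 255}, {"rot": [0, 0, 0], "xyz": [0, 0, 0.0195], "grip": 255}, {"rot": [0, 0, 0], "xyz": [0, 0, 0.0205], "grip": 255}, {"rot": [0, 0, 0], "xyz": [0, 0, 0.021], "grip": 255}]}}

```text
clock: 10.68
tool_pos: [0.5851, 0.144, 0.0652]
eef_rot: [0.983, -0.181, -0.0, 0.0]
contact_force: [-1.5, -1.1, 3.6]
opening: 0.007
finger_force: 1.8
```

Request:
{"api": "carry_out", "payload": {"plan": [{"rot": [0, 0, 0], "xyz": [0, 0, 0.001], "grip": 255}, {"rot": [0, 0, 0], "xyz": [0, 0, 0.002], "grip": 255}, {"rot": [0, 0, 0], "xyz": [0, 0, 0.003], "grip": 255}, {"rot": [0, 0, 0], "xyz": [0, 0, 0.004], "grip": 255}, {"rot": [0, 0, 0], "xyz": [0, 0, 0.005], "grip": 255}, {"rot": [0, 0, 0], "xyz": [0, 0, 0.005], "grip": 255}]}}

```text
clock: 11.18
tool_pos: [0.5851, 0.144, 0.0614]
eef_rot: [0.983, -0.181, 0.0, 0.0]
contact_force: [-2.6, -1.1, 11.2]
opening: 0.006
finger_force: 5.2
```

Request:
{"api": "carry_out", "payload": {"plan": [{"rot": [0, 0, 0], "xyz": [0, 0, 0.0007], "grip": 255}, {"rot": [0, 0, 0], "xyz": [0, 0, 0.0014], "grip": 255}, {"rot": [0, 0, 0], "xyz": [0, 0, 0.002], "grip": 255}, {"rot": [0, 0, 0], "xyz": [0, 0, 0.002], "grip": 255}]}}

```text
clock: 11.52
tool_pos: [0.5852, 0.144, 0.0604]
eef_rot: [0.983, -0.181, 0.0, 0.0]
contact_force: [-4.5, -1.1, 16.7]
opening: 0.007
finger_force: 8.5
```

Request:
{"api": "carry_out", "payload": {"plan": [{"rot": [0, 0, 0], "xyz": [0, 0, 0.0008], "grip": 255}, {"rot": [0, 0, 0], "xyz": [0, 0, 0.0008], "grip": 255}, {"rot": [0, 0, 0], "xyz": [0, 0, 0.0008], "grip": 255}]}}

```text
clock: 11.77
tool_pos: [0.5852, 0.144, 0.0603]
eef_rot: [0.983, -0.181, 0.0, -0.0]
contact_force: [-5.7, -1.9, 23.6]
opening: 0.008
finger_force: 11.3
```

Request:
{"api": "carry_out", "payload": {"plan": [{"rot": [0, 0, 0], "xyz": [0, 0, -0.003], "grip": 255}, {"rot": [0, 0, 0], "xyz": [0, 0, -0.008], "grip": 255}, {"rot": [0, 0, 0], "xyz": [0, 0, -0.018], "grip": 255}, {"rot": [0, 0, 0], "xyz": [0, 0, -0.04], "grip": 255}, {"rot": [0, 0, 0], "xyz": [0, 0, -0.07], "grip": 255}, {"rot": [0, 0, 0], "xyz": [0, 0, -0.08], "grip": 255}, {"rot": [0, 0, 0], "xyz": [0, 0, -0.08], "grip": 255}, {"rot": [0, 0, 0], "xyz": [0, 0, -0.08], "grip": 255}]}}

```text
clock: 12.43
tool_pos: [0.5854, 0.1445, 0.1376]
eef_rot: [0.983, -0.181, 0.0, -0.0]
contact_force: [-0.7, -0.5, -0.8]
opening: 0.006
finger_force: 0.0
```

```bash
python3 - <<'E'
from h import *
im=r.snapshot('wrist')[:,:,::-1]
s=r.get_state(); print(s['clock'],s['tool_pos'],s['contact_force'])
cv2.imwrite('pics/w6.png',cv2.resize(im,(800,600),interpolation=cv2.INTER_CUBIC))
E
```

```text
12.4833 [0.58458536 0.14434095 0.13659902] [-0.59707802 -0.44543331 -0.11884627]
```

View pics/w6.png

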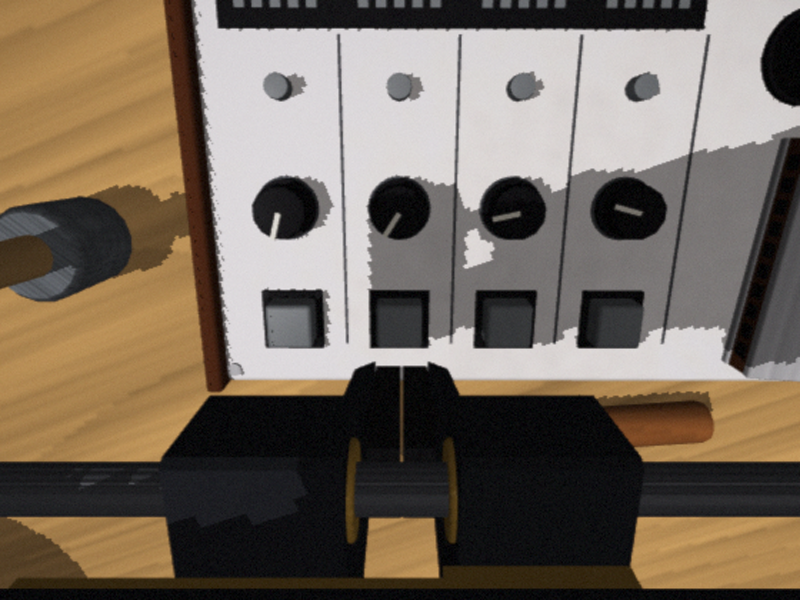

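Key 2 at (398,320) now fills its opening down to the bottom edge like the others: all four stand up. The knobs and the objects in view are undisturbed.

```bash
python3 -c "
from plant import r
print(r.finish_job())"
```

```text
the job is handed in; nothing more can be done
None
```

I tapped all four keys lightly from left to right, then pressed the latched second key to its stop and let go; all four now stand up, and I handed the job in at about 12.5 s.

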